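# Shut and latch the chocolate biscuit bin

## Robot

A 6-joint arm with a two-finger parallel gripper is mounted at the origin on the work surface. World frame = base frame: x ahead of the robot, y to its left, z up, the work surface at z = 0. Lengths are in m, angles in rad, forces in N, time in s.
With the tool pointing down it reaches from about 0.275 to 1 m from the base axis. Payload 8.4 kg.
Tool frame: the origin (TCP) lies at the very end of the fingers, on their centre line; the grasp point (between the pads) lies 19 mm behind it (robot.grasp_offset is the distance from the TCP to the grasp point, in m); z points along the fingers, y is the line along which they close (so a half turn about z gives the same grasp; the last joint's range is limited). The gripper opens to 85 mm and grips with 20 to 120 N. Pads are 22 mm wide; open, the fingers measure 114 mm over their backs; the gripper's body (76 mm by 85 mm) begins 54 mm behind the grasp point. The pads swing forward as they close: fully open they stand 13 mm farther back than shut.
Start: joints at [-1.206, 0.353, 1.633, -0, 1.155, -0.002], TCP at [0.224, -0.583, 0.231] pointing down, gripper open.
Joint ranges: [-2.63, 2.63], [-0.92, 2.1], [0.06, 2.66], [-1.3, 4.44], [0, 2.69], [-3.02, 3.02]. Speed limits (rad/s): [2.22, 2.22, 2.79, 3.14, 3.14, 3.14].

## Interface

Orientations are given as a 3x3 rotation matrix whose columns are the frame's x, y, z axes.
In Python, from rig import readout, optics, job_done, robot gives the robot as it stands. The module is installed in compiled form; this text tells all that it offers.
- The arm moves only by the tool drive_tool, never from a script. Its argument "rows" is text: rows parted by semicolons, each of 5 numbers parted by spaces: the opening, from 0 (shut) to 1 (fully open), then the shift along the tool's x, y, z in mm, then the turn about the tool's z in rad. In form: fingers dx dy dz spin; .... A call has 1 to 5 rows; each row shifts and turns the commanded pose from where the row before left it, along the tool's axes as they then stand; what a row does not reach is not made up. A row lasts 1/12 s, in which the tool goes at most 41.7 mm and 7.16 degrees, less where a joint would pass 70% of its speed; a pose out of reach is approached as far as the arm can. A call with a gripper value outside its range is refused whole. The fingers move at their own pace and stop on an object; the grip force is fixed at half the most. Time passes only in rows, so rows that do not move let the fingers close. It gives the time, the measured TCP pose, the force, the opening and the grip force at its end, in the units of the state.
- readout.sense(): the state, without advancing time (a new reading comes with each control period).
- optics.snapshot(name): name is "scene" or "top" or "wrist"; returns a dict with "pixels" (420x560x3 uint8, red, green, blue), "fov_y" (degrees; the focal length in pixels is half the picture's height over the tangent of half this angle, whatever the lens; pixels are square), "cx", "cy" (the principal point, pixels), "pose" (4x4, takes a point from camera to world coordinates). Camera axes: x right, y down, z forward; pixel columns grow to the right and rows downward; lengths in m; the calibration is good to about 2 mm. A picture is of the moment at which its call begins. There is no depth.
- job_done(): hands the job in; it is judged then, once.
The state is a dict: "clock": time; "q": joint angles; "qvel": joint speeds; "effort": joint torques, N m; "position": TCP position; "tool_rot": TCP orientation; "wrist_force": force on the tool from outside, world axes, zero at the start; "moment": the same for the moment, N m; "opening": finger opening in m; "grip_force": force on a finger pad.
Only numpy, scipy, OpenCV 4.12 (cv2) and the standard library are available. Lean on these libraries where they do the work, as an engineer would, in place of code of your own. Each camera call takes 0.05 s, during which the arm holds its last target. There are 200 camera calls.

## Task

Press the lid of the bin of dark chocolate biscuits down until it is fully shut, and only then push its red latch lever over past centre so that it snaps down onto the lid, and leave it shut and latched. Do it all by pushing with the fingertips: do not pinch the lever or take hold of or raise the lid. Leave the bin of pale biscuits open as it is and do not disturb anything else on the counter.

Things in the scene. Friction and masses are not known exactly. Their poses are not given: they have to be found in the camera images.
- choc_bin: The bin of dark chocolate biscuits (round, dark brown; a round dark badge on each side and the back). Fixed wooden bulk bin with a clear front, 180 mm deep (x), 170 wide (y), walls 118 high. Origin: centre of its underside; x points from its latch side (towards the robot) to its hinge side, z up. Lid hinge: x = 90 mm, z = 118, along y. Latch pivot: x = -108 mm, y = 0, z = 136, along y.
- choc_lid (a joint): Angle (rad) of its lid, a wooden frame with a clear panel, 180 x 170 x 10 mm: 0 = shut flat (stop; its top is then 128 mm above the counter), grows as the near edge rises. It starts part open at 0.6 to 0.9. Stays where it is left; 2 to 6 N pressed down 110 mm from the hinge moves it. Its lower 4 mm count as the underside, not to be held.
- choc_lid_edge (a point): Middle of the top of that lid's near edge, 180 mm from the hinge.
- choc_latch (a joint): Angle (rad) of its over-centre latch lever: 0 = open, leaning 0.55 rad from vertical away from the bin (bin -x), as it starts; 0.55 = upright; 1.3 = latched, leaning 0.75 rad over the lid (bin +x), rubber foot on the lid's edge. A spring drives it from upright to either end; about 3 N at the tip starts it.
- choc_latch_tip (a point): Top end of that lever, 70 mm from its pivot: red paddle 44 mm wide (bin y), 26 long, 7 thick on an 18 mm wide steel bar; push its outer face. A black facing, 4 mm thick, on its lid side would be touched only by pinching or pulling. Open, it is at bin x = -145 mm, z = 196; latched, at x = -60, z = 187.
- pale_bin: The bin of pale biscuits (oblong, sandy yellow; oblong pale badges), to be left as it is. Fixed wooden bulk bin with a clear front, 180 mm deep (x), 170 wide (y), walls 118 high. Origin: centre of its underside; x points from its latch side (towards the robot) to its hinge side, z up. Lid hinge: x = 90 mm, z = 118, along y. Latch pivot: x = -108 mm, y = 0, z = 136, along y.
- pale_lid (a joint): Angle (rad) of its lid, a wooden frame with a clear panel, 180 x 170 x 10 mm: 0 = shut flat (stop; its top is then 128 mm above the counter), grows as the near edge rises. It starts part open at 0.6 to 0.9 and is to stay there. Stays where it is left; 2 to 6 N pressed down 110 mm from the hinge moves it. Its lower 4 mm count as the underside, not to be held.
- pale_lid_edge (a point): Middle of the top of that lid's near edge, 180 mm from the hinge.
- pale_latch (a joint): Angle (rad) of its over-centre latch lever: 0 = open, leaning 0.55 rad from vertical away from the bin (bin -x), as it starts; 0.55 = upright; 1.3 = latched, leaning 0.75 rad over the lid (bin +x), rubber foot on the lid's edge. A spring drives it from upright to either end; about 3 N at the tip starts it.
- pale_latch_tip (a point): Top end of that lever, 70 mm from its pivot: red paddle 44 mm wide (bin y), 26 long, 7 thick on an 18 mm wide steel bar; push its outer face. A black facing, 4 mm thick, on its lid side would be touched only by pinching or pulling. Open, it is at bin x = -145 mm, z = 196; latched, at x = -60, z = 187.
- tin: Loose red tin, 60 mm across, 85 mm tall, beside the chocolate bin's front. Origin: centre of its underside. A bystander, to be left alone.
- tag_stand: Loose yellow tag card on a black foot, 50 x 60 mm, 87 mm tall, beside the pale bin's front. Origin: centre of its underside. A bystander, to be left alone.
- scoop: Loose serving spoon lying on the counter. Origin: on the counter at its middle. A bystander, to be left alone.
- carton: Loose red biscuit carton, 60 x 110 mm, 130 mm tall. Origin: centre of its underside. A bystander, to be left alone.
- gift_box: Loose green gift box with white ribbon, 90 x 90 x 60 mm. Origin: centre of its underside. A bystander, to be left alone.
- jar: Loose jar with a yellow cap, 72 mm across, 100 mm tall. Origin: centre of its underside. A bystander, to be left alone.
- cup: Loose white sample cup, 70 mm across, 80 mm tall. Origin: centre of its underside. A bystander, to be left alone.

How it is judged:
On the way, in this order (a step that is already met when the one before it is completed fails the run):
1. the chocolate bin's lid is pressed shut (value of joint choc_lid below 0.05 rad and value of joint choc_latch below 0.25 rad), for 0.2 s.
2. its latch has snapped over onto the shut lid (value of joint choc_lid below 0.05 rad and value of joint choc_latch above 1.2 rad), for 0.2 s.
At the end, for the whole second after the job is handed in: The chocolate bin's lid is shut (below 0.05 rad) and its latch lever rests over it (above 1.2 of 1.3 rad); the pale bin's lid edge is within 20 mm of where it was and its latch is open (below 0.2 rad); every loose thing is within 30 mm of where it stood (all of step 2 and velocity of joint choc_latch below 0.1 rad/s and value of joint pale_latch below 0.2 rad and distance of pale_lid_edge from where it was at the start of the episode below 0.02 m and distance of each of tin, tag_stand, scoop, carton, gift_box, jar, cup from where it was at the start of the episode below 0.03 m); the robot touches nothing.
It fails at once if the latch is thrown (beyond upright) while the chocolate bin's lid is not shut (above 0.08 rad) (value of joint choc_latch above 0.55 rad and value of joint choc_lid above 0.08 rad).
It fails at once if the lid is raised (above 1 rad) or is taken hold of from beneath (over 3 N on its underside) (value of joint choc_lid above 1 rad or contact force between the fingers and choc_lid_c1 above 3 N).
It fails at once if the lever is pinched or pulled: the fingers bear on its lid-side facing with over 3 N (contact force between the fingers and choc_latch_c2 above 3 N).
It fails at once if the pale bin's lid edge is moved by over 20 mm or its latch is thrown past 0.4 rad (distance of pale_lid_edge from where it was at the start of the episode above 0.02 m or value of joint pale_latch above 0.4 rad).
It fails at once if a bystander is lifted or shoved by over 30 mm (distance of any of tin, tag_stand, scoop, carton, gift_box, jar, cup from where it was at the start of the episode above 0.03 m).
It also fails if it takes over 48 s, if anything falls off the work surface, if the arm or the gripper's body presses on something with over 40 N, if the wrist force passes 120 N, or if a joint passes its speed limit or range.

## Working session

There is one attempt and no reset: what is moved stays moved. The work goes in short steps, Python scripts to look and compute and a tool call to move; the robot and the scene stay as the last step left them, time stands still between calls to the robot, and variables do not carry over. Pictures are saved under pics/ and viewed, at most 10 in all, crops included, and the job is handed in when it is done.

Besides the shell and the picture viewer there is one more tool, called after "Call:" as a command line: name --argument value ..., lists and objects as JSON in quotes. drive_tool: Moves the arm, as the interface text tells. Its arguments: {"type":"object","properties":{"rows":{"type":"string"}},"required":["rows"]}

```bash
mkdir -p pics
python3 - <<'E'
from rig import readout, optics
import cv2,numpy as np
np.set_printoptions(precision=4,suppress=True)
for n in("scene","top"):
    s=optics.snapshot(n);cv2.imwrite(f"pics/{n}0.png",cv2.resize(s["pixels"][:,:,::-1],(800,600),interpolation=cv2.INTER_CUBIC));print(n,s["fov_y"],s["cx"],s["cy"],s["pose"])
r=readout.sense();print(r["clock"],r["position"],r["tool_rot"],r["opening"])
E
```

```text
scene 47.66001994297474 281.1235553338761 205.51284011140203 [[-0.8512  0.3356 -0.4035  1.1173]
 [ 0.5246  0.5658 -0.6361  0.9431]
 [ 0.0148 -0.7532 -0.6577  1.1309]
 [ 0.      0.      0.      1.    ]]
top 53.77306738062703 274.6593562442009 218.92890635512111 [[ 0.0247 -0.9956  0.0901  0.4064]
 [-0.9997 -0.0253 -0.0052 -0.0034]
 [ 0.0075 -0.09   -0.9959  1.3721]
 [ 0.      0.      0.      1.    ]]
0.1 [ 0.224  -0.5831  0.2306] [[ 0.9335  0.3586 -0.0005]
 [ 0.3586 -0.9335  0.0011]
 [-0.     -0.0012 -1.    ]] 0.08534156230343276
```

View pics/scene0.png

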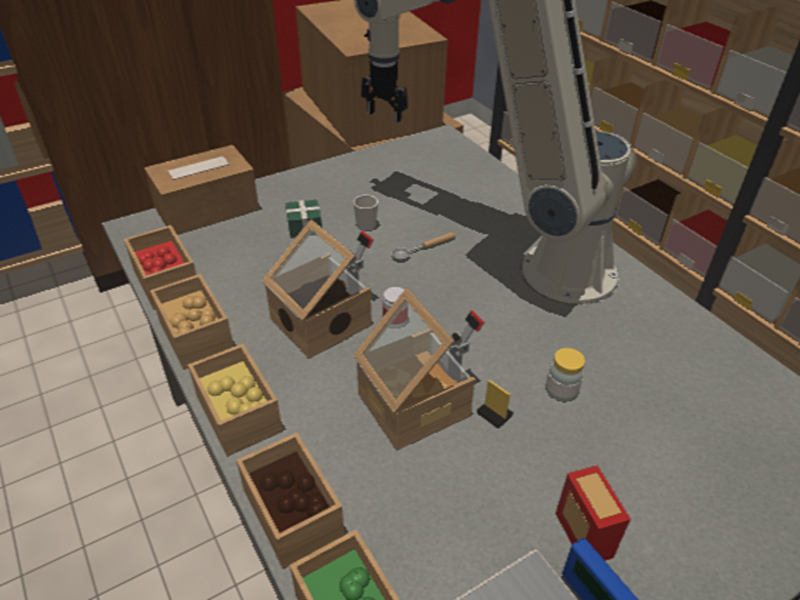

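View pics/top0.png

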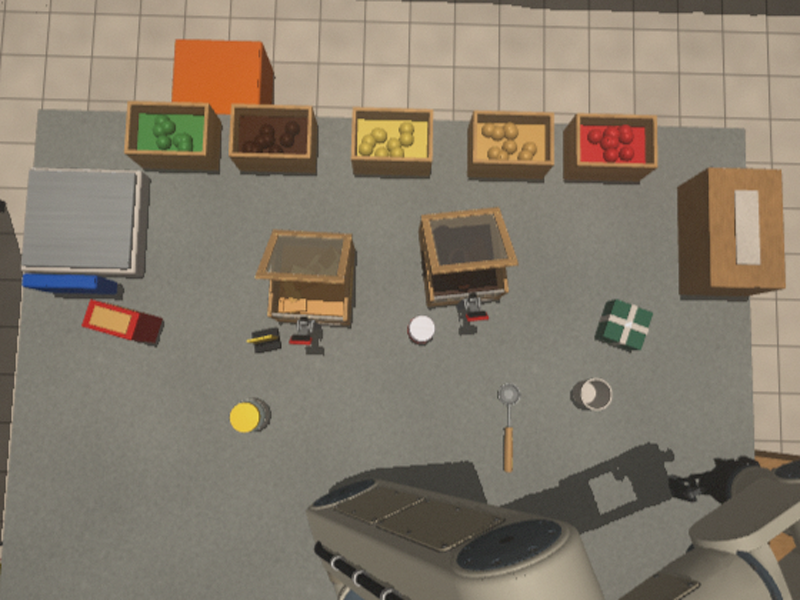

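The top view shows the choc bin right of centre, around (465,255), with its latch paddle at (478,315). The tin is at (422,328). The scene view confirms round dark badges and dark biscuits on the bin at (320,300).

Run:
```python
import cv2
from rig import optics
for n,x,y,w,h in(("top",285,140,100,100),("scene",175,145,100,110)):
    p=optics.snapshot(n)["pixels"][y:y+h,x:x+w,::-1]
    p=cv2.resize(p,None,fx=600/h,fy=600/h,interpolation=cv2.INTER_CUBIC);cv2.imwrite(f"pics/{n}c.png",p)
```

```text
(no output)
```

View pics/topc.png

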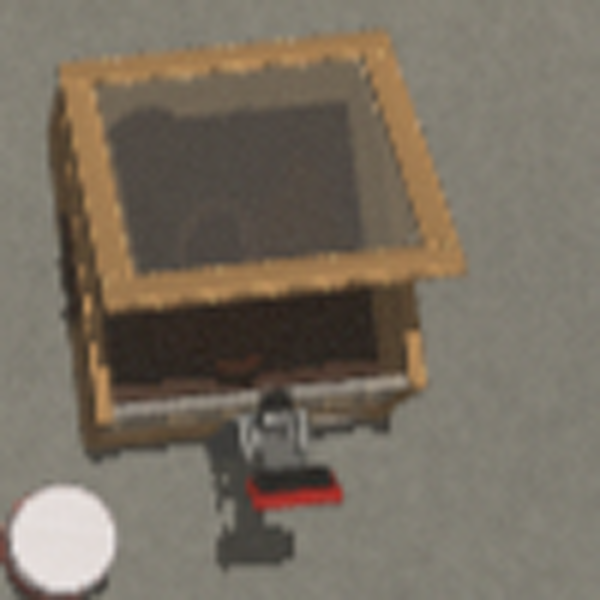

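View pics/scenec.png

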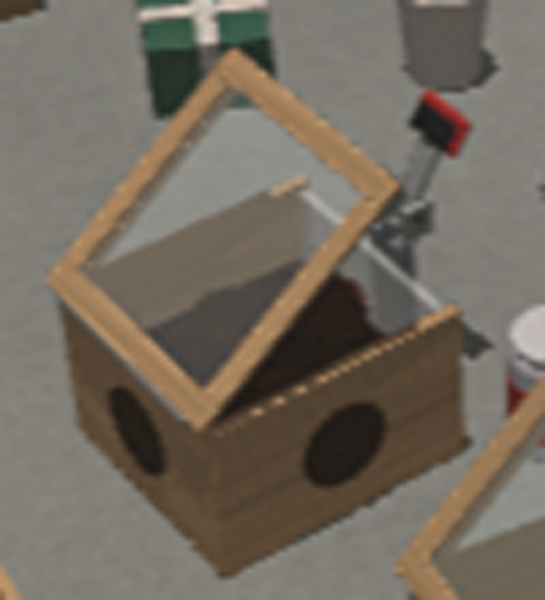

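The crops show the bin and lid corners clearly. In the top crop the lid corners are (62,65), (388,35), (105,300) and (465,270). In the scene crop they are (55,278), (205,425), (395,187) and (232,52), and the foot corners are (225,577), (468,440) and (80,425). I'll fit the pose to these.

```bash
cat > fit.py <<'E'
import numpy as np
from rig import optics
from scipy.optimize import least_squares
np.set_printoptions(precision=4,suppress=True)
C={}
for n in("top","scene"):
    s=optics.snapshot(n);C[n]=(210/np.tan(np.radians(s["fov_y"]/2)),s["cx"],s["cy"],np.linalg.inv(s["pose"]))
def proj(n,p):
    f,cx,cy,T=C[n];c=T[:3,:3]@p+T[:3,3];return np.array([f*c[0]/c[2]+cx,f*c[1]/c[2]+cy])
def lid(r,y,a): # top surface
    return np.array([.09-r*np.cos(a)+.01*np.sin(a),y,.118+r*np.sin(a)+.01*np.cos(a)])
B=lambda x,y,z:(lambda a:np.array([x,y,z]))
L=lambda r,y:(lambda a:lid(r,y,a))
h=.085
obs=[("top",(62,65),L(0,h)),("top",(388,35),L(0,-h)),("top",(105,300),L(.18,h)),("top",(465,270),L(.18,-h)),
("top",(90,455),B(-.09,h,0)),("top",(425,385),B(-.09,-h,.118)),("top",(298,487),B(-.145,0,.196)),
("scene",(55,278),L(0,-h)),("scene",(205,425),L(0,h)),("scene",(395,187),L(.18,h)),("scene",(232,52),L(.18,-h)),
("scene",(225,577),B(.09,h,0)),("scene",(468,440),B(-.09,h,0)),("scene",(80,425),B(.09,-h,0)),("scene",(458,310),B(-.09,h,.118))]
def R(t):return np.array([[np.cos(t),-np.sin(t),0],[np.sin(t),np.cos(t),0],[0,0,1]])
def res(p):
    o=[]
    for n,uv,g in obs:
        k,off=(6,(285,140)) if n=="top" else (600/110,(175,145))
        o.append(proj(n,R(p[2])@g(p[3])+[p[0],p[1],0])-(np.array(uv)/k+off))
    return np.ravel(o)
if __name__=="__main__":
    s=least_squares(res,[.6,-.12,0,.75],loss="soft_l1");print(s.x);print(res(s.x).reshape(-1,2).round(1))
    W=lambda g:R(s.x[2])@g+[s.x[0],s.x[1],0]
    for m in((-.145,0,.196),(-.06,0,.187),(-.108,0,.136),(-.02,0,.128)):print(m,W(np.array(m)))
    print("edge",W(lid(.18,0,s.x[3])))
E
python3 fit.py
```

```text
[ 0.6456 -0.1623  0.1297  0.6538]
[[-0.8  0.2]
 [-0.2 -0.4]
 [-0.2  1.3]
 [ 0.5  0. ]
 [-1.5 -0.7]
 [ 0.5  1.4]
 [ 0.   3.1]
 [-2.1 -0.2]
 [-1.3  0.9]
 [ 0.5 -1.3]
 [-0.3 -1.7]
 [-0.2  0.5]
 [-0.6  1.8]
 [-0.7  0.1]
 [ 0.7 -0.4]]
(-0.145, 0, 0.196) [ 0.5018 -0.1811  0.196 ]
(-0.06, 0, 0.187) [ 0.5861 -0.1701  0.187 ]
(-0.108, 0, 0.136) [ 0.5385 -0.1763  0.136 ]
(-0.02, 0, 0.128) [ 0.6258 -0.1649  0.128 ]
edge [ 0.5992 -0.1684  0.2354]
```

The fit is good: bin at (0.646, -0.162), yaw 0.13, lid at about 0.65 rad. Next I'll close the fingers, lift and carry the tool to above the lid.

Call:
drive_tool --rows "0 0 0 -35 0.12; 0 0 0 -35 0.117; 0 25 -20 0 0; 0 25 -20 0 0; 0 25 -20 0 0"

```text
clock: 0.72
position: [0.2912, -0.5138, 0.302]
tool_rot: [[0.992, 0.128, 0.001], [0.128, -0.992, -0.001], [0.001, 0.001, -1.0]]
wrist_force: [0.7, 0.5, 0.1]
opening: 0.0257
grip_force: 0.0
```

Call:
drive_tool --rows "0 25 -20 0 0; 0 25 -20 0 0; 0 25 -20 0 0; 0 25 -20 0 0; 0 25 -20 0 0"

```text
clock: 1.13
position: [0.4026, -0.3976, 0.3014]
tool_rot: [[0.992, 0.129, 0.0], [0.129, -0.992, -0.0], [0.0, 0.0, -1.0]]
wrist_force: [-0.8, -0.2, -0.4]
opening: 0.0005
grip_force: 0.0
```

Call:
drive_tool --rows "0 25 -20 0 0; 0 25 -20 0 0; 0 25 -20 0 0; 0 25 -20 0 0; 0 25 -20 0 0"

```text
clock: 1.55
position: [0.5136, -0.2822, 0.3013]
tool_rot: [[0.992, 0.129, 0.0], [0.129, -0.992, -0.0], [0.0, 0.0, -1.0]]
wrist_force: [0.8, -0.1, 0.2]
opening: 0.0
grip_force: 0.0
```

Call:
drive_tool --rows "0 23 -20 0 0; 0 23 -20 0 0; 0 23 -20 0 0; 0 23 -20 0 0; 0 23 -20 0 0"

```text
clock: 1.97
position: [0.6147, -0.1682, 0.3013]
tool_rot: [[0.992, 0.13, -0.0], [0.13, -0.992, -0.0], [-0.0, 0.0, -1.0]]
wrist_force: [0.5, -0.9, -0.4]
opening: 0.0002
grip_force: 0.0
```

Call:
drive_tool --rows "0 0 0 15 0; 0 0 0 15 0; 0 0 0 15 0; 0 0 0 10 0; 0 0 0 8 0"

```text
clock: 2.38
position: [0.6134, -0.1693, 0.2371]
tool_rot: [[0.992, 0.13, -0.001], [0.13, -0.992, 0.0], [-0.001, -0.0, -1.0]]
wrist_force: [-0.5, 0.0, -0.1]
opening: -0.0
grip_force: 0.0
```

Call:
drive_tool --rows "0 0 0 7 0; 0 0 0 7 0; 0 0 0 7 0; 0 0 0 7 0; 0 0 0 7 0"

```text
clock: 2.8
position: [0.6141, -0.1697, 0.2032]
tool_rot: [[0.992, 0.129, 0.001], [0.129, -0.992, -0.0], [0.001, 0.0, -1.0]]
wrist_force: [-1.2, -0.5, 1.8]
opening: -0.0002
grip_force: 0.9
```

Call:
drive_tool --rows "0 0 0 7 0; 0 0 0 7 0; 0 0 0 7 0; 0 0 0 7 0; 0 0 0 7 0"

```text
clock: 3.22
position: [0.6137, -0.1695, 0.1675]
tool_rot: [[0.992, 0.129, -0.0], [0.129, -0.992, 0.0], [-0.0, -0.0, -1.0]]
wrist_force: [-0.4, -0.6, 2.2]
opening: -0.0002
grip_force: 1.0
```

Call:
drive_tool --rows "0 0 0 7 0; 0 0 0 7 0; 0 0 0 7 0; 0 0 0 5 0; 0 0 0 5 0"

```text
clock: 3.63
position: [0.6136, -0.1695, 0.1365]
tool_rot: [[0.992, 0.129, -0.001], [0.129, -0.992, 0.0], [-0.001, -0.0, -1.0]]
wrist_force: [-2.3, -1.1, 1.7]
opening: 0.0002
grip_force: 1.0
```

Call:
drive_tool --rows "0 0 0 3 0; 0 0 0 3 0; 0 0 0 2 0; 0 0 0 2 0; 0 0 0 0 0"

```text
clock: 4.05
position: [0.6139, -0.1695, 0.128]
tool_rot: [[0.992, 0.129, 0.0], [0.129, -0.992, -0.0], [0.0, 0.0, -1.0]]
wrist_force: [-3.7, 0.4, 7.7]
opening: -0.0
grip_force: 3.8
```

Height 0.128 with force building means the lid is on its stop. I'll press a little more and hold, then lift.

Call:
drive_tool --rows "0 0 0 2 0; 0 0 0 0 0; 0 0 0 0 0; 0 0 0 0 0; 0 0 0 0 0"

```text
clock: 4.47
position: [0.6139, -0.1695, 0.1279]
tool_rot: [[0.992, 0.129, 0.001], [0.129, -0.992, -0.0], [0.001, 0.0, -1.0]]
wrist_force: [-9.8, 1.9, 22.8]
opening: -0.0003
grip_force: 11.3
```

Call:
drive_tool --rows "0 0 0 -10 0; 0 0 0 -30 0; 0 0 0 -35 0; 0 0 0 -35 0; 0 0 0 -35 0"

```text
clock: 4.88
position: [0.6139, -0.1694, 0.272]
tool_rot: [[0.992, 0.129, 0.001], [0.129, -0.992, 0.0], [0.001, 0.0, -1.0]]
wrist_force: [1.4, 0.2, -0.1]
opening: -0.0002
grip_force: 0.0
```

Run:
```python
import cv2,numpy as np
from rig import optics
o=[]
for n,x,y,w,h in(("top",285,140,100,150),("scene",175,145,100,150)):
    p=optics.snapshot(n)["pixels"][y:y+h,x:x+w,::-1]
    o.append(cv2.resize(p,None,fx=4,fy=4,interpolation=cv2.INTER_CUBIC))
cv2.imwrite("pics/shut.png",np.hstack(o))
```

```text
(no output)
```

View pics/shut.png

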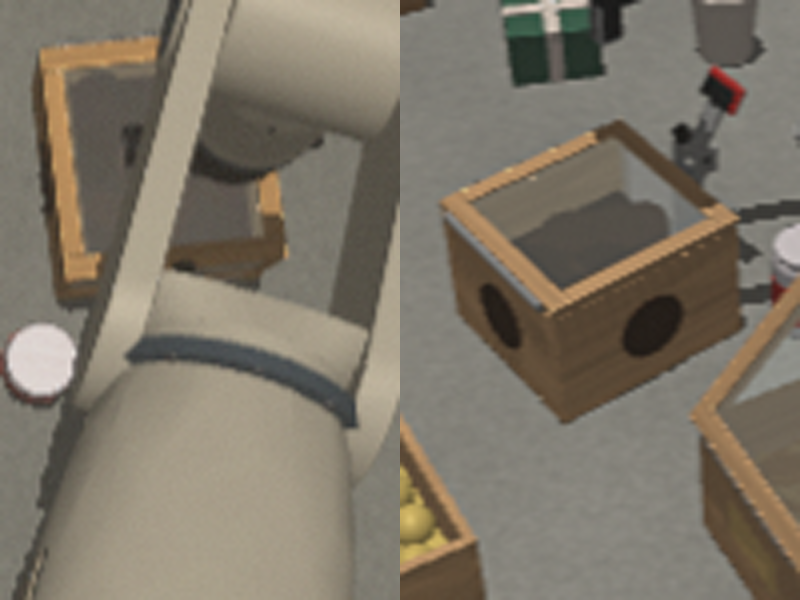

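The picture shows the lid flat on the bin, with the lever still leaning outwards at (720,90). I'll pass over the lever to its outer side and then descend.

Call:
drive_tool --rows "0 -32 0 0 0; 0 -32 0 0 0; 0 -32 0 0 0; 0 -32 0 0 0; 0 -30 -3 0 0"

```text
clock: 5.4
position: [0.4552, -0.1871, 0.2697]
tool_rot: [[0.992, 0.129, -0.0], [0.129, -0.992, -0.0], [-0.0, 0.0, -1.0]]
wrist_force: [0.3, -0.0, 0.5]
opening: 0.0
grip_force: 0.0
```

Call:
drive_tool --rows "0 0 0 20 0; 0 0 0 20 0; 0 0 0 20 0; 0 0 0 20 0; 0 0 0 10 0"

```text
clock: 5.82
position: [0.4557, -0.1865, 0.1781]
tool_rot: [[0.992, 0.129, -0.002], [0.129, -0.992, 0.001], [-0.002, -0.001, -1.0]]
wrist_force: [-0.2, -0.3, -1.2]
opening: 0.0001
grip_force: 0.0
```

Call:
drive_tool --rows "0 6 0 0 0; 0 6 0 0 0; 0 6 0 0 0; 0 6 0 0 0; 0 5 0 0 0"

```text
clock: 6.23
position: [0.4872, -0.1833, 0.1813]
tool_rot: [[0.992, 0.13, 0.002], [0.13, -0.992, -0.001], [0.002, 0.001, -1.0]]
wrist_force: [-0.3, 0.4, -0.3]
opening: 0.0
grip_force: 0.0
```

Call:
drive_tool --rows "0 5 0 0 0; 0 5 0 0 0; 0 5 0 0 0; 0 5 0 0 0; 0 5 0 0 0"

```text
clock: 6.65
position: [0.5107, -0.1799, 0.1805]
tool_rot: [[0.992, 0.129, -0.0], [0.129, -0.992, -0.0], [-0.0, 0.0, -1.0]]
wrist_force: [-1.4, -0.7, 1.3]
opening: -0.0001
grip_force: 1.0
```

Call:
drive_tool --rows "0 5 0 0 0; 0 5 0 0 0; 0 5 0 0 0; 0 5 0 0 0; 0 5 0 0 0"

```text
clock: 7.07
position: [0.5359, -0.1767, 0.1802]
tool_rot: [[0.992, 0.129, 0.0], [0.129, -0.992, 0.0], [0.0, 0.0, -1.0]]
wrist_force: [-0.0, 0.1, -0.5]
opening: -0.0001
grip_force: 0.0
```

The force dropped to zero past centre, so it has probably snapped over. I'll back off and check.

Call:
drive_tool --rows "0 -15 0 0 0; 0 -25 0 0 0; 0 -25 0 -20 0; 0 0 0 -40 0; 0 0 0 -40 0"

```text
clock: 7.48
position: [0.4686, -0.1848, 0.2802]
tool_rot: [[0.992, 0.129, -0.004], [0.129, -0.992, 0.002], [-0.003, -0.002, -1.0]]
wrist_force: [1.6, -0.2, 0.5]
opening: -0.0003
grip_force: 0.0
```

Call:
drive_tool --rows "0 -25 25 0 0; 0 -25 25 0 0; 0 -25 25 0 0; 0 -25 25 0 0; 0 0 0 0 0"

```text
clock: 7.9
position: [0.3818, -0.301, 0.2806]
tool_rot: [[0.992, 0.127, -0.001], [0.127, -0.992, -0.002], [-0.001, 0.002, -1.0]]
wrist_force: [-0.8, 0.3, 0.3]
opening: 0.0001
grip_force: 0.0
```

Run:
```python
import cv2,numpy as np
from rig import optics
o=[]
for n,x,y,w,h in(("top",285,140,100,150),("scene",175,145,100,150)):
    p=optics.snapshot(n)["pixels"][y:y+h,x:x+w,::-1]
    o.append(cv2.resize(p,None,fx=4,fy=4,interpolation=cv2.INTER_CUBIC))
cv2.imwrite("pics/latched.png",np.hstack(o))
```

```text
(no output)
```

View pics/latched.png

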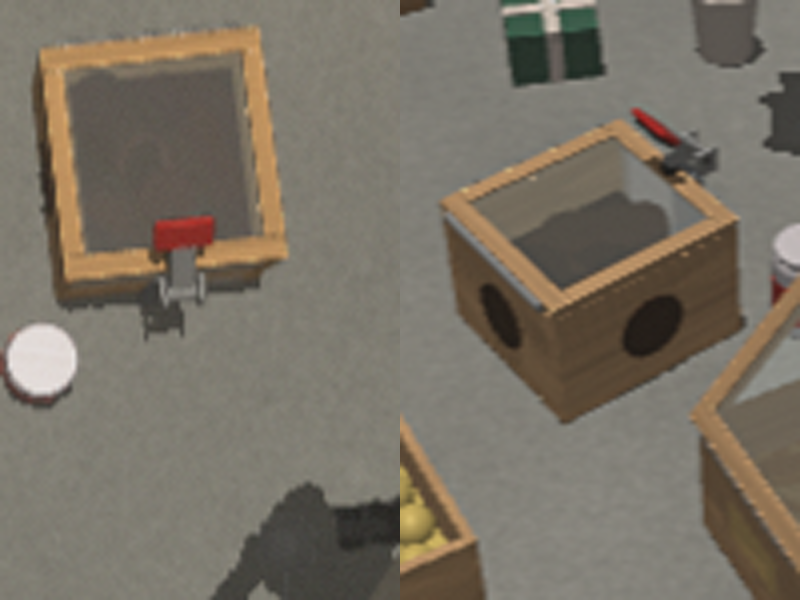

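The lever now leans over the shut lid, with the red paddle's far edge at about (184,219) in the top part. I'll compare that with the predicted latched tip before handing in.

Run:
```python
from fit import *
for a in(.9,1.1,1.3):
    t=a-.55;g=np.array([-.108+.07*np.sin(t),0,.136+.07*np.cos(t)])
    w=R(.1297)@g+[.6456,-.1623,0];print(a,(proj("top",w)-[285,140])*4,(proj("scene",w)-[175,145])*4+[400,0])
```

```text
0.9 [189.9815 251.7618] [668.1972  96.7821]
1.1 [186.6817 235.5214] [655.8361 108.5277]
1.3 [183.1877 221.952 ] [645.0597 121.9623]
```

The tip matches the fully latched angle of 1.3 rad.

```bash
python3 -c "
from rig import job_done
print(job_done())"
```

```text
the job is handed in; nothing more can be done
None
```

The chocolate bin's lid is pressed shut and its latch is snapped over onto it (tip position in the camera image matches the full 1.3 rad), done by fingertip pushes only; the arm went nowhere near the pale bin or the loose items, though I did not re-measure those, and the job is handed in.

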